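# Weight a bowed tool handle flat on two blocks

## Task

Set up the bowed wooden handle to be pressed straight: on the wooden board, stand the notched block, notch up, in the middle of the cork pad that has the dial-gauge stand behind it, and the plain block in the middle of the other pad, both square to the board. Then lay the handle midway across the two blocks with its brass end in the notch, and last set the steel weight upright on the middle of the handle. Set things down rather than dropping them, and do not bump the gauge stand or shift the glue bottle or the tin.

Things in the scene. Friction and masses are not known exactly. Their poses are not given: they have to be found in the camera images.
- board: Fixed brown wooden board on the bench, 110 (x) by 240 (y) by 12 mm thick, carrying the two cork pads. Origin: centre of its underside, on the bench, exactly midway between the pads; y along its length, z up. It lies at the far side of the working area, slightly turned, long side towards the robot.
- pad_a: Fixed cork pad, 90 (x) by 60 (y) by 4 mm, lying on one end of the board (left or right), 70 mm from the board's middle, with the dial-gauge stand behind it (away from the robot, its +x). Origin: centre of its underside, 12 mm above the bench, so its top is 16 mm above the bench; axes parallel to the board's. The notched block goes here.
- pad_b: Fixed cork pad just like pad_a, on the other end of the board; the white glue bottle stands behind it. The plain block goes here.
- notched_block: Loose pale hardwood block, 72 (x) by 44 (y) by 50 mm high, standing on the bench, 110 g. A notch 52 mm wide and 10 mm deep runs through its top along its y between two 10 mm lips; the notch floor is 40 mm above its underside. Origin: centre of its underside; z up. Grip it across its 44 mm (along its y).
- plain_block: Loose pale hardwood block without notch, 60 (x) by 44 (y) by 40 mm high, 90 g. Origin: centre of its underside; z up. Grip it across its 44 mm (along its y).
- handle: Loose dark wooden tool handle, a flat bar 200 (x) by 36 (y) by 22 mm thick, lying flat, 140 g; treat it as straight. The +x end is a 35 mm brass ferrule flush with the wood, the -x end is rounded with a hanging hole. Origin: centre of its underside, at mid-length, near its balance point. Starts on the bench at one side of the board, brass end roughly away from the robot.
- weight: Loose steel weight, 550 g, standing upright: a puck 48 mm in diameter and 34 mm high with a knob on top, 26 mm in diameter, up to 64 mm (neck 20 mm in diameter from 34 to 42 mm). Origin: centre of its underside; z up.
- gauge: Fixed dial-gauge stand: steel base 50 by 60 mm, a thin post up to 150 mm and a 48 mm dial at 120 mm height that faces the robot and reaches 25 mm in front of the post. Origin: centre of the base's underside, on the bench, 125 to 145 mm behind pad_a's middle. Not to be bumped.
- glue_bottle: Loose white plastic bottle, 48 mm in diameter, 130 mm high, black cap, standing on the bench 125 to 145 mm behind pad_b's middle. Origin: centre of its underside. To be left alone.
- tin: Loose tin with a paper label, 80 mm in diameter, 85 mm high, standing on the bench on the side of the board where the handle is not. Origin: centre of its underside. To be left alone.

How it is judged:
By the outcome, as a careful person would: the job done as asked, in the order asked, and still so for the second after the job is handed in, with the robot touching nothing.
It also fails if it takes over 112 s, if anything falls off the work surface, if the arm or the gripper's body presses on something with over 40 N, if the wrist force passes 120 N, or if a joint passes its speed limit or range.

## Robot

A 7-joint arm with a two-finger parallel gripper is mounted at the origin on the work surface. World frame = base frame: x ahead of the robot, y to its left, z up, the work surface at z = 0. Lengths are in mm, angles in rad, forces in N, time in s.
With the tool pointing down it reaches from about 425 to 950 mm from the base axis. Payload 4.7 kg.
Tool frame: the origin (TCP) lies between the finger pads; the fingertips stand env.finger_overhang ahead of it and the grasp point (between the pads) lies 6 mm ahead of it (env.finger_overhang is the distance from the TCP to the fingertips, in mm); z points along the fingers, y is the direction in which the jaws open and shut (so a half turn about z gives the same grasp; the last joint's range is limited). The gripper opens to 87 mm and grips with 3 to 60 N. Pads are 19 mm wide; open, the fingers measure 117 mm over their backs; the gripper's body (75 mm by 190 mm) begins 51 mm behind the grasp point.
Start: joints at [1.255, 0.469, -0.049, 1.532, 0.024, 1.141, -0.082], TCP at [190.993, -647.432, 247.573] pointing down, gripper open.
Joint ranges: [-2.59, 2.59], [-0.33, 1.99], [-1.39, 1.29], [0.1, 2.45], [-1.04, 4.18], [0.21, 1.99], [-2.66, 2.66]. Speed limits (rad/s): [2.57, 2.57, 3.14, 3.14, 3.14, 3.14, 3.14].

## Interface

Orientations are given as a unit quaternion [w, x, y, z].
In Python, from station import env, cams, job gives the robot as it stands. The module is installed in compiled form; this text tells all that it offers.
- The arm moves only by the tool apply_moves, never from a script. Its argument "targets" is a list of rows, each a list of 3 entries, a list of its own where there are three numbers: the turn, a rotation vector about the world's x, y, z in degrees, then the shift along the world's x, y, z in m, then the opening, from 0 (shut) to 1 (fully open). In form: [[[rx, ry, rz], [tx, ty, tz], fingers], ...]. A call has 1 to 5 rows; each row is the pose to reach, as a shift and turn from the pose commanded when the call began; what a row does not reach only later rows make up. A row lasts 1/10 s, in which the tool goes at most 50 mm and 8.59 degrees, less where a joint would pass 70% of its speed; a pose out of reach is approached as far as the arm can. A call with a gripper value outside its range is refused whole. The fingers move at their own pace and stop on an object; the grip force is fixed at half the most. Time passes only in rows, so rows that repeat a pose let the fingers close. It gives the time, the measured TCP pose, the force and the opening at its end, in the units of the state.
- env.state(): the state, without advancing time (a new reading comes with each control period).
- cams.get_image(name): name is "scene" or "side" or "wrist"; returns a dict with "img" (480x640x3 uint8, red, green, blue), "fov_y" (degrees; the focal length in pixels is half the picture's height over the tangent of half this angle, whatever the lens; pixels are square), "cx", "cy" (the principal point, pixels), "R" (3x3) and "t" (3): a world point X has camera coordinates R X + t. Camera axes: x right, y down, z forward; pixel columns grow to the right and rows downward; lengths in mm; the calibration is good to about 2 mm. A picture is of the moment at which its call begins. There is no depth.
- job.job_done(): hands the job in, once; it reports no verdict.
Trained networks look in a picture, given as the dict that the camera call returned (one of the last four; its "shot" number tells which), for a name from the list of things; names that differ only in an ending like _2 or _b are one class to them, and where a whole thing is asked for, a point or a joint stands for the part that bears it (a point fixed in the world has none). Each returns a list of dicts, best first, with "conf" (0 to 1); they miss things now and then, are a little off and sometimes report something else, mostly with a low value. They report only what shows in the picture. A call takes as long as a camera call.
- cams.outline_of(query, picture): "region" (480x640 bool, what is visible of it) and "centre" ([row, column] in pixels, amid what is visible of it).
The state is a dict: "t": time; "joint_positions": joint angles; "dq": joint speeds; "joint_torque": joint torques, N m; "eef_pos": TCP position; "eef_rot": TCP orientation; "wrist_force": force on the tool from outside, world axes, zero at the start; "moment": the same for the moment, N m; "width": finger opening in mm.
Only numpy, scipy, OpenCV 4.12 (cv2) and the standard library are available. Lean on these libraries where they do the work, as an engineer would, in place of code of your own. Each camera call takes 0.05 s, during which the arm holds its last target. There are 200 camera calls.

## Working session

There is one attempt and no reset: what is moved stays moved. The work goes in short steps, Python scripts to look and compute and a tool call to move; the robot and the scene stay as the last step left them, time stands still between calls to the robot, and variables do not carry over. Pictures are saved under pics/ and viewed, on a budget of 14 in all, crops included, one or two more only if the job needs it, and the job is handed in when it is done.

Besides the shell and the picture viewer there is one more tool, called after "Request:" by a JSON object that holds its "op" and its "data", one argument or row to a line. apply_moves: Moves the arm, as the interface text tells. Its arguments: {"type":"object","properties":{"targets":{"type":"array","items":{"type":"array"}}},"required":["targets"]}

```bash
mkdir -p pics; ls
cat > h.py <<'E'
import numpy as np, cv2
from station import env,cams,job
def K(p):
    f=240/np.tan(np.radians(p["fov_y"])/2); return f,p["cx"],p["cy"]
def proj(p,X):
    f,cx,cy=K(p); c=np.atleast_2d(X)@np.array(p["R"]).T+np.array(p["t"]); return np.c_[f*c[:,0]/c[:,2]+cx,f*c[:,1]/c[:,2]+cy]
def back(p,uv,z):
    f,cx,cy=K(p); R=np.array(p["R"]);o=-R.T@np.array(p["t"])
    uv=np.atleast_2d(uv); d=np.c_[(uv[:,0]-cx)/f,(uv[:,1]-cy)/f,np.ones(len(uv))]@R
    return o+d*((z-o[2])/d[:,2])[:,None]
def save(p,n): cv2.imwrite("pics/"+n+".png",p["img"][:,:,::-1])
E
python3 - <<'E'
from h import *
s=env.state(); print(s, env.finger_overhang)
for n in ["scene","side"]:
    p=cams.get_image(n); save(p,n+"0"); print(n,p["fov_y"],p["cx"],p["cy"],-np.array(p["R"]).T@p["t"])
    for q in ["board","pad_a","notched_block","plain_block","handle","weight","gauge","glue_bottle","tin"]:
        for o in cams.outline_of(q,p)[:2]:
            c=o["centre"]; print(q,round(o["conf"],2),c,o["region"].sum(),back(p,[c[1],c[0]],20).round())
E
```

```text
pics
{'t': 0.0, 'joint_positions': array([ 1.25508811,  0.46946288, -0.04861862,  1.53368971,  0.02413157,
        1.14095791, -0.08226644]), 'dq': array([ 1.60037815e-03,  5.88157424e-05, -8.71309595e-04,  1.95024305e-03,
        1.73085288e-03, -7.05923711e-04, -1.05162423e-03]), 'joint_torque': array([ 3.55803822e-04, -5.07967794e+01, -8.05640593e-02, -2.36157471e+01,
       -6.12848578e-02,  3.78947833e-02,  1.75556697e-04]), 'eef_pos': array([ 190.81764226, -646.90481395,  246.48677865]), 'eef_rot': array([-9.48365089e-04,  9.89727674e-01,  1.42962231e-01, -1.80865843e-04]), 'wrist_force': array([0.92232906, 0.1397926 , 0.21003274]), 'moment': array([-0.02453071,  0.01949697,  0.00786713]), 'width': 87.12692438115879} 25.0
scene 50.81662963225584 313.7875096802452 228.45181957294696 [1286.7627906  -212.82784959  593.69931166]
board 0.69 [260.8, 323.8] 2841 [[644.  20.  20.]]
pad_a 0.84 [252.5, 359.8] 906 [[644.  89.  20.]]
pad_a 0.56 [252.2, 278.9] 659 [[595. -48.  20.]]
notched_block 0.78 [204.4, 277.4] 1130 [[444.  -9.  20.]]
plain_block 0.76 [190.8, 354.7] 761 [[448. 160.  20
[... 457 characters left out ...]
55.07461132]
board 0.85 [277.1, 305.9] 4089 [[601.  47.  20.]]
pad_a 0.78 [248.6, 327.1] 1158 [[597. -34.  20.]]
pad_a 0.65 [295.6, 282.9] 1538 [[616. 101.  20.]]
notched_block 0.67 [279.8, 414.3] 1804 [[438. -16.  20.]]
plain_block 0.82 [353.2, 378.9] 1983 [[441. 152.  20.]]
handle 0.79 [178.8, 415.9] 1667 [[ 519. -310.   20.]]
weight 0.79 [230.0, 435.8] 883 [[ 440. -159.   20.]]
weight 0.18 [355.6, 378.7] 1910 [[440. 156.  20.]]
gauge 0.64 [252.4, 220.8] 1971 [[760.  48.  20.]]
gauge 0.48 [202.7, 263.7] 1542 [[ 762. -114.   20.]]
glue_bottle 0.76 [204.5, 264.2] 1461 [[ 758. -109.   20.]]
glue_bottle 0.68 [278.4, 413.9] 1848 [[440. -19.  20.]]
tin 0.65 [420.7, 281.6] 5233 [[518. 306.  20.]]
```

View pics/scene0.png

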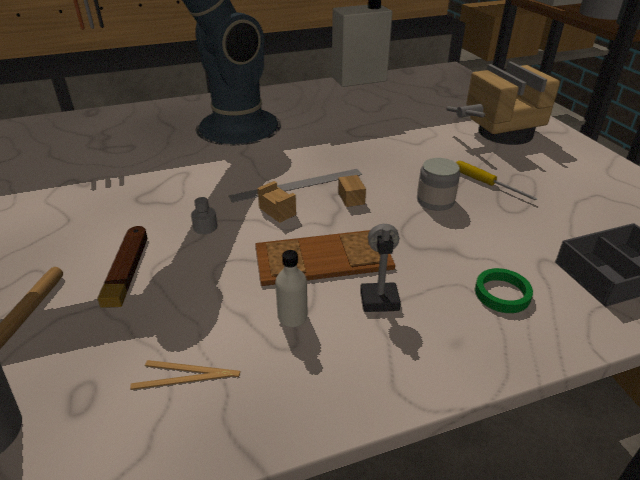

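View pics/side0.png

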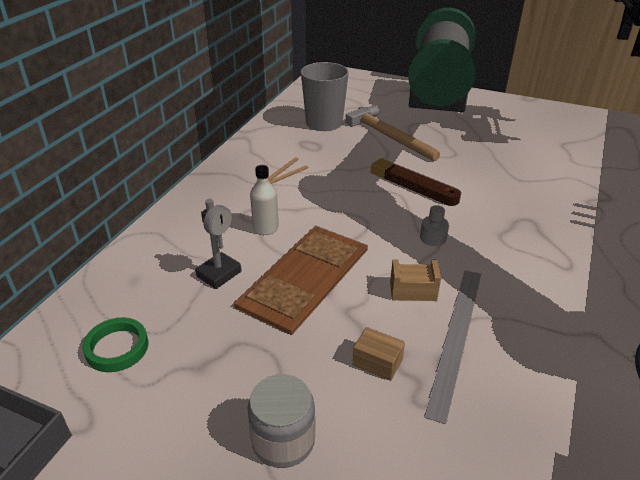

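The scene view shows the gauge at about (382,270) behind the left pad (+y), the bottle at (292,290) behind the right pad, the handle at (125,265), the weight at (203,215) and the tin at (440,183). Next I fit object poses to the outlines in both views.

```bash
cat >> h.py <<'E'
from scipy.optimize import minimize
def box(x0,x1,y0,y1,z0,z1): return np.array([[x,y,z] for x in(x0,x1) for y in(y0,y1) for z in(z0,z1)],float)
def cyl(r,z0,z1): a=np.linspace(0,2*np.pi,24,endpoint=False); return np.array([[r*np.cos(t),r*np.sin(t),z] for t in a for z in(z0,z1)])
S=dict(board=[box(-55,55,-120,120,0,12)],pads=[box(-45,45,40,100,0,16),box(-45,45,-100,-40,0,16)],
 notched_block=[box(-36,36,-22,22,0,40),box(-36,-26,-22,22,0,50),box(26,36,-22,22,0,50)],
 plain_block=[box(-30,30,-22,22,0,40)],handle=[box(-82,100,-18,18,0,22),cyl(18,0,22)+[-82,0,0]],
 weight=[cyl(24,0,34),cyl(10,34,42),cyl(13,42,64)],tin=[cyl(40,0,85)],glue_bottle=[cyl(24,0,100),cyl(10,100,130)])
def place(P,x,y,w,z=0): c,s=np.cos(w),np.sin(w); return P@np.array([[c,s,0],[-s,c,0],[0,0,1]])+[x,y,z]
def render(p,name,q,z=0):
    m=np.zeros((480,640),np.uint8)
    for P in S[name]:
        h=cv2.convexHull((proj(p,place(P,*q,z))*16).astype(np.int32)); cv2.fillConvexPoly(m,h,255,cv2.LINE_AA,4)
    return m/255.
def fit(views,name,q0s,z=0):
    # views: (picture, region, ignore mask or None)
    def cost(v):
        q=(v[0],v[1],v[2]/100); c=0
        for p,r,ig in views:
            m=render(p,name,q,z); r=r.astype(float)
            if ig is not None: m=m*~ig; r=r*~ig
            c+=1-np.minimum(m,r).sum()/max(np.maximum(m,r).sum(),1)
        return c/len(views)
    best=None
    for q in q0s:
        v=np.array([q[0],q[1],q[2]*100]); 
        for _ in range(2):
            o=minimize(cost,v,method="Nelder-Mead",options=dict(initial_simplex=np.vstack([v,v+[12,0,0],v+[0,12,0],v+[0,0,25]]),xatol=.1,fatol=1e-4)); v=o.x
        if best is None or o.fun<best[1]: best=([round(v[0],1),round(v[1],1),round(np.degrees(v[2]/100),1)],o.fun)
    return best
def fitlook(q,near,z=0,cameras=("scene","side"),yaws=(-.6,-.2,.2,.6),pics=None):
    vs=[]
    for n in cameras:
        p=pics[n] if pics else cams.get_image(n)
        o=cams.outline_of(q,p)
        o=[a for a in o if np.linalg.norm(back(p,[a["centre"][1],a["centre"][0]],z+20)[0,:2]-near)<60]
        if o: vs.append((p,o[0]["region"],None))
    return [fit(vs,q,[(near[0],near[1],w) for w in yaws],z)]+[fit([v],q,[(near[0],near[1],w) for w in yaws],z) for v in vs]
E
cat > f.py <<'E'
from h import *
P={n:cams.get_image(n) for n in("scene","side")}
N=dict(notched_block=(440,-12),plain_block=(445,156),handle=(535,-312),weight=(438,-160),tin=(500,325))
for q,n in N.items(): print(q,fitlook(q,np.array(n),pics=P,yaws=(0,) if q in("weight","tin") else (-.6,-.2,.2,.6)))
ig=np.zeros((480,640),bool)
for q in("gauge","glue_bottle"): ig|=cams.outline_of(q,P["scene"])[0]["region"]
ig=cv2.dilate(ig.astype(np.uint8),np.ones((7,7)))>0
for q in("board","pads"):
    vs=[]
    for k in P:
        o=cams.outline_of("board" if q=="board" else "pad_a",P[k]); r=o[0]["region"]
        if q=="pads": r=r|o[1]["region"]
        vs.append((P[k],r,ig if k=="scene" else None))
    for v in(vs,vs[:1],vs[1:]): print(q,fit(v,q,[(615,35,w) for w in(-.3,0,.3)]))
E
python3 f.py
```

```text
notched_block [([np.float64(437.0), np.float64(-9.8), np.float64(16.7)], np.float64(0.10194251379364477)), ([np.float64(438.3), np.float64(-9.1), np.float64(14.1)], np.float64(0.1138694611918305)), ([np.float64(437.1), np.float64(-11.4), np.float64(17.3)], np.float64(0.07799811142587343))]
plain_block [([np.float64(441.7), np.float64(152.3), np.float64(-8.5)], np.float64(0.11230689462171667)), ([np.float64(441.0), np.float64(153.0), np.float64(-9.5)], np.float64(0.11019836481096468)), ([np.float64(442.0), np.float64(152.0), np.float64(0.5)], np.float64(0.0945452911742628))]
handle [([np.float64(519.5), np.float64(-313.6), np.float64(-16.8)], np.float64(0.07232677426966982)), ([np.float64(519.7), np.float64(-313.2), np.float64(-16.9)], np.float64(0.05936993956677028)), ([np.float64(520.7), np.float64(-316.1), np.float64(-17.3)], np.float64(0.07300077156274876))]
weight [([np.float64(443.0), np.float64(-160.5), np.float64(5.2)], np.float64(0.14400663268718433)), ([np.float64(442.5), np.float64(-159.8), np.float64(5.6)], np.float64(0.15499776660278664)), ([np.float64(443.4), np.float64(
[... 220 characters left out ...]
.float64(0.09587351023394286)), ([np.float64(512.0), np.float64(314.7), np.float64(1.3)], np.float64(0.10938909594429347))]
board ([np.float64(613.0), np.float64(28.4), np.float64(-8.4)], np.float64(0.39210522431135564))
board ([np.float64(615.0), np.float64(30.2), np.float64(-7.8)], np.float64(0.37870078932623363))
board ([np.float64(612.7), np.float64(26.4), np.float64(-8.7)], np.float64(0.39717922091753866))
pads ([np.float64(615.1), np.float64(29.0), np.float64(-8.2)], np.float64(0.2431895272133202))
pads ([np.float64(615.3), np.float64(30.4), np.float64(-8.0)], np.float64(0.2181614545092525))
pads ([np.float64(617.6), np.float64(16.5), np.float64(-9.2)], np.float64(0.22801491276836816))
```

Request:
{"op": "apply_moves", "data": {
  "targets": [
    [[0, 0, 0], [0.035, 0.032, 0.0], 1],
    [[0, 0, 0], [0.07, 0.065, 0.0], 1],
    [[0, 0, 0], [0.105, 0.1, 0.0], 1],
    [[0, 0, 0], [0.135, 0.14, 0.0], 1],
    [[0, 0, 0], [0.16, 0.182, 0.0], 1]
  ]
}}

```text
t: 2.4
eef_pos: [352.8, -463.7, 247.7]
eef_rot: [0.0, 0.99, 0.143, 0.0]
wrist_force: [0.6, -0.6, -0.6]
width: 86.8
```

Request:
{"op": "apply_moves", "data": {
  "targets": [
    [[0, 0, 0], [0.02, 0.045, 0.0], 1],
    [[0, 0, 0], [0.04, 0.09, 0.0], 1],
    [[0, 0, 0], [0.055, 0.135, 0.0], 1],
    [[0, 0, 0], [0.065, 0.18, 0.0], 1],
    [[0, 0, 0], [0.07, 0.228, 0.0], 1]
  ]
}}

```text
t: 2.9
eef_pos: [421.8, -235.6, 247.9]
eef_rot: [0.0, 0.99, 0.143, 0.001]
wrist_force: [0.3, 0.4, -0.1]
width: 87.1
```

Request:
{"op": "apply_moves", "data": {
  "targets": [
    [[0, 0, 0], [0.004, 0.048, 0.0], 1],
    [[0, 0, 0], [0.008, 0.096, 0.0], 1],
    [[0, 0, 0], [0.012, 0.144, 0.0], 1],
    [[0, 0, 0], [0.014, 0.19, 0.0], 1],
    [[0, 0, 0], [0.016, 0.227, 0.0], 1]
  ]
}}

```text
t: 3.4
eef_pos: [436.8, -7.6, 248.1]
eef_rot: [0.0, 0.99, 0.144, 0.001]
wrist_force: [0.7, 0.0, 1.1]
width: 87.1
```

```bash
cat > w.py <<'E'
from h import *
import sys
# w.py name object x y z
n,q,x,y,z=sys.argv[1],sys.argv[2],*map(float,sys.argv[3:6])
p=cams.get_image("wrist"); save(p,n); print("cam",(-np.array(p["R"]).T@p["t"]).round())
a=(0,) if q=="weight" else (-.5,-.3,-.15,0,.15,.3,.5)
for o in cams.outline_of(q,p)[:2]: 
    print(o["conf"],o["centre"],back(p,o["centre"][::-1],20).round(), fit([(p,o["region"],None)],q,[(x,y,w) for w in a],z))
E
python3 w.py w1 notched_block 437 -10 0
```

```text
cam [506.  13. 385.]
0.73 [219.5, 325.0] [[433.  -9.  20.]] ([np.float64(437.2), np.float64(-10.2), np.float64(21.7)], np.float64(0.0652948189107404))
```

View pics/w1.png

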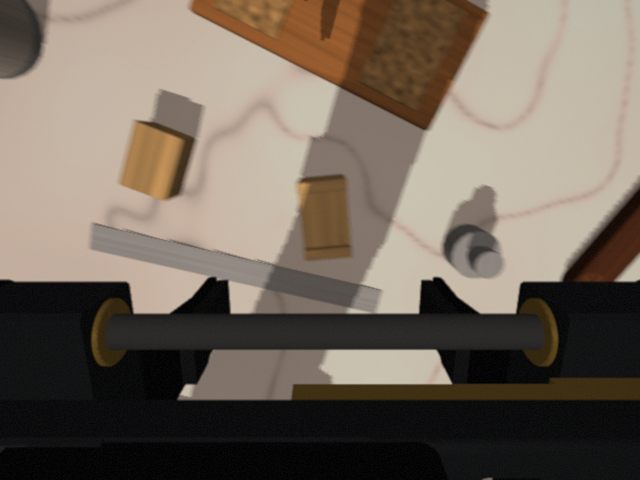

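The wrist view shows the notched block at (325,219), turned about 5° from the tool. I'll turn the tool, descend and grip.

Request:
{"op": "apply_moves", "data": {
  "targets": [
    [[0, 0, 5], [0.0, -0.003, -0.05], 1],
    [[0, 0, 5], [0.0, -0.003, -0.1], 1],
    [[0, 0, 5], [0.0, -0.003, -0.15], 1],
    [[0, 0, 5], [0.0, -0.003, -0.19], 1],
    [[0, 0, 5], [0.0, -0.003, -0.214], 1]
  ]
}}

```text
t: 4.0
eef_pos: [435.4, -14.5, 30.8]
eef_rot: [-0.0, 0.983, 0.185, -0.002]
wrist_force: [-0.4, 0.2, 0.4]
width: 87.2
```

Request:
{"op": "apply_moves", "data": {
  "targets": [
    [[0, 0, 0], [0, 0, 0], 0.4],
    [[0, 0, 0], [0, 0, 0], 0.3],
    [[0, 0, 0], [0, 0, 0], 0.2],
    [[0, 0, 0], [0, 0, 0], 0.2],
    [[0, 0, 0], [0, 0, 0], 0.2]
  ]
}}

```text
t: 4.5
eef_pos: [437.8, -13.6, 34.7]
eef_rot: [0.0, 0.983, 0.186, 0.001]
wrist_force: [0.2, 0.2, -0.2]
width: 54.8
```

Request:
{"op": "apply_moves", "data": {
  "targets": [
    [[0, 0, 0], [0, 0, 0], 0.1],
    [[0, 0, 0], [0, 0, 0], 0.1],
    [[0, 0, 0], [0, 0, 0], 0.1],
    [[0, 0, 0], [0, 0, 0.01], 0.1],
    [[0, 0, 0], [0, 0, 0.04], 0.1]
  ]
}}

```text
t: 5.0
eef_pos: [434.9, -13.5, 72.6]
eef_rot: [-0.001, 0.983, 0.186, -0.003]
wrist_force: [0.7, -1.2, -0.2]
width: 43.7
```

Request:
{"op": "apply_moves", "data": {
  "targets": [
    [[0, 0, -3], [0.0, 0.0, 0.04], 0.1],
    [[0, 0, -8], [0.015, 0.015, 0.07], 0.1],
    [[0, 0, -14], [0.04, 0.035, 0.09], 0.1],
    [[0, 0, -20], [0.075, 0.06, 0.1], 0.1],
    [[0, 0, -25], [0.105, 0.09, 0.1], 0.1]
  ]
}}

```text
t: 5.5
eef_pos: [544.4, 76.4, 176.3]
eef_rot: [0.0, 0.999, -0.034, 0.002]
wrist_force: [0.8, -0.3, -1.0]
width: 43.4
```

```bash
cat > b.py <<'E'
from h import *
import sys
S["all"]=S["board"]+S["pads"]
p=cams.get_image("wrist"); save(p,sys.argv[1])
sv=cams.get_image("side")
def reg(p,q,k=1):
    r=np.zeros((480,640),bool)
    for o in cams.outline_of(q,p)[:k]:
        print(q,round(o["conf"],2),o["centre"],back(p,o["centre"][::-1],16).round(1)); r|=o["region"]
    return r
b=reg(p,"board");a=reg(p,"pad_a",2);blk=reg(p,"notched_block")
cv2.imwrite("pics/m.png",np.dstack([b,a,blk]).astype(np.uint8)*255)
u=b|a
ig=cv2.dilate((~u).astype(np.uint8),np.ones((5,5)))>0
c0=[(614,29,-.145)]
print("pads wrist",fit([(p,a,None)],"pads",c0),"all wrist",fit([(p,u,None)],"all",c0))
b2=reg(sv,"board")|reg(sv,"pad_a",2)
print("all side",fit([(sv,b2,None)],"all",c0))
im=p["img"].copy()
for q in S["pads"]: cv2.polylines(im,[cv2.convexHull(proj(p,place(q[q[:,2]>1],614,29,-.145)).astype(np.int32))],True,(0,255,0))
cv2.imwrite("pics/"+sys.argv[1]+"o.png",im[:,:,::-1]); print(env.state()["t"])
E
python3 b.py w2
```

```text
board 0.93 [132.6, 378.0] [[618.2  31.7  16. ]]
pad_a 0.98 [129.9, 287.6] [[624.7  99.   16. ]]
pad_a 0.88 [141.3, 475.3] [[606.9 -41.1  16. ]]
notched_block 0.69 [284.7, 322.7] [[500.   81.4  16. ]]
pads wrist ([np.float64(612.4), np.float64(28.8), np.float64(-8.7)], np.float64(0.06760074066591093)) all wrist ([np.float64(612.4), np.float64(29.0), np.float64(-8.7)], np.float64(0.029183634689121996))
board 0.71 [277.3, 302.5] [[607.5  45.8  16. ]]
pad_a 0.84 [295.9, 281.1] [[620.2  99.   16. ]]
all side ([np.float64(613.2), np.float64(25.9), np.float64(-8.4)], np.float64(0.26976602441108477))
5.85
```

View pics/w2o.png

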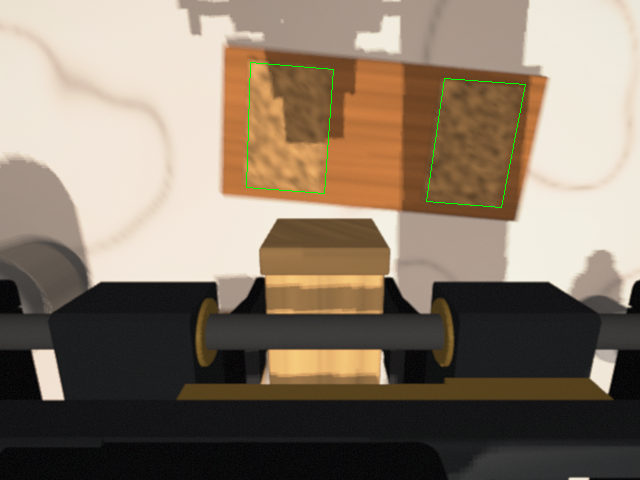

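Run:
```python
from h import *
p=cams.get_image("wrist"); s=env.state(); e=s["eef_pos"]; w=s["eef_rot"]; print(e.round(1),2*np.degrees(np.arctan2(w[2],w[1])))
g=cv2.cvtColor(p["img"],cv2.COLOR_RGB2GRAY)[:,300:350].mean(1); d=np.abs(np.diff(g)); print([(i,round(d[i],1)) for i in range(205,300) if d[i]>6])
for u in ((322,219,-34.7),(322,250,15.3)): print(back(p,u[:2],e[2]+u[2])[0]-e)
```

```text
[541.   75.2 173.3] -3.6419758021893616
[(216, np.float64(6.3)), (217, np.float64(68.6)), (218, np.float64(67.7)), (219, np.float64(15.8)), (246, np.float64(9.9)), (247, np.float64(16.4)), (248, np.float64(7.1)), (274, np.float64(31.9)), (275, np.float64(42.9)), (276, np.float64(9.4)), (280, np.float64(7.8)), (281, np.float64(19.4)), (282, np.float64(11.3)), (286, np.float64(18.0)), (287, np.float64(11.7))]
[ 36.0596558   -0.65312356 -34.7       ]
[36.09412807 -0.89296574 15.3       ]
```

Request:
{"op": "apply_moves", "data": {
  "targets": [
    [[0, 0, -2], [0.03, 0.01, 0.0], 0.1],
    [[0, 0, -4], [0.06, 0.02, -0.02], 0.1],
    [[0, 0, -5], [0.0815, 0.023, -0.06], 0.1],
    [[0, 0, -5], [0.0815, 0.023, -0.095], 0.1],
    [[0, 0, -5], [0.0815, 0.023, -0.11], 0.1]
  ]
}}

```text
t: 6.4
eef_pos: [621.0, 97.8, 59.9]
eef_rot: [0.001, 0.997, -0.075, -0.003]
wrist_force: [-1.1, 0.1, -1.8]
width: 43.6
```

```bash
cat > st.py <<'E'
from h import *
cams.get_image("side"); s=env.state(); w=s["eef_rot"]; print(s["t"],s["eef_pos"].round(1),"yaw",round(2*np.degrees(np.arctan2(w[2],w[1])),1),s["width"].round(1),s["wrist_force"].round(1))
E
python3 st.py; python3 st.py
```

```text
Traceback (most recent call last):
  File "st.py", line 2, in <module>
    cams.get_image("side"); s=env.state(); w=s["eef_rot"]; print(s["t"],s["eef_pos"].round(1),"yaw",round(2*np.degrees(np.arctan2(w[2],w[1])),1),s["width"].round(1),s["wrist_force"].round(1))
                                                                                                                                                 ^^^^^^^^^^^^^^^^
AttributeError: 'float' object has no attribute 'round'
Traceback (most recent call last):
  File "st.py", line 2, in <module>
    cams.get_image("side"); s=env.state(); w=s["eef_rot"]; print(s["t"],s["eef_pos"].round(1),"yaw",round(2*np.degrees(np.arctan2(w[2],w[1])),1),s["width"].round(1),s["wrist_force"].round(1))
                                                                                                                                                 ^^^^^^^^^^^^^^^^
AttributeError: 'float' object has no attribute 'round'
```

```bash
sed -i 's/s\["width"\].round(1)/s["width"]/' st.py; python3 st.py
```

```text
6.55 [622.7  98.9  63.4] yaw -8.6 44.1217736358985 [ 0.3 -1.1 -0.7]
```

Request:
{"op": "apply_moves", "data": {
  "targets": [
    [[0, 0, 0], [0, -0.0005, -0.005], 0.1],
    [[0, 0, 0], [0, -0.0005, -0.009], 0.1],
    [[0, 0, 0], [0, -0.0005, -0.0115], 0.1],
    [[0, 0, 0], [0, -0.0005, -0.0125], 0.1],
    [[0, 0, 0], [0, -0.0005, -0.0125], 0.1]
  ]
}}

```text
t: 7.05
eef_pos: [623.6, 99.1, 51.3]
eef_rot: [0.0, 0.997, -0.075, 0.0]
wrist_force: [0.7, -0.1, -0.3]
width: 43.7
```

```bash
python3 st.py
```

```text
7.1 [623.6  99.1  51.3] yaw -8.6 43.74273457246596 [ 0.2  0.1 -0.8]
```

Request:
{"op": "apply_moves", "data": {
  "targets": [
    [[0, 0, 0], [-0.0005, -0.0005, -0.0006], 0.1],
    [[0, 0, 0], [-0.0005, -0.0005, -0.001], 0.1],
    [[0, 0, 0], [-0.0005, -0.0005, -0.001], 0.1]
  ]
}}

```text
t: 7.4
eef_pos: [623.0, 98.5, 50.3]
eef_rot: [0.0, 0.997, -0.075, 0.0]
wrist_force: [-0.6, -0.8, 1.3]
width: 43.7
```

Request:
{"op": "apply_moves", "data": {
  "targets": [
    [[0, 0, 0], [0, 0, -0.0005], 0.1],
    [[0, 0, 0], [0, 0, -0.0005], 0.1]
  ]
}}

```text
t: 7.6
eef_pos: [623.0, 98.5, 50.3]
eef_rot: [0.0, 0.997, -0.075, 0.0]
wrist_force: [-1.6, -1.3, 5.0]
width: 43.6
```

Request:
{"op": "apply_moves", "data": {
  "targets": [
    [[0, 0, 0], [0, 0, 0], 0.55],
    [[0, 0, 0], [0, 0, 0], 0.65],
    [[0, 0, 0], [0, 0, 0], 0.75],
    [[0, 0, 0], [0, 0, 0.02], 0.8],
    [[0, 0, 0], [0, 0, 0.06], 0.8]
  ]
}}

```text
t: 8.1
eef_pos: [620.6, 97.9, 106.8]
eef_rot: [0.001, 0.997, -0.075, -0.004]
wrist_force: [-0.1, -0.9, -0.7]
width: 67.3
```

Request:
{"op": "apply_moves", "data": {
  "targets": [
    [[0, 0, 0], [0, 0, 0.05], 1],
    [[0, 0, 0], [-0.02, 0.01, 0.09], 1],
    [[0, 0, 0], [-0.06, 0.02, 0.11], 1],
    [[0, 0, 0], [-0.1, 0.03, 0.12], 1],
    [[0, 0, 0], [-0.14, 0.04, 0.12], 1]
  ]
}}

```text
t: 8.6
eef_pos: [482.5, 139.4, 231.3]
eef_rot: [-0.001, 0.997, -0.075, 0.002]
wrist_force: [0.2, 0.9, 0.1]
width: 86.5
```

```bash
python3 st.py; python3 w.py w3 notched_block 623 98 16;python3 w.py w3b plain_block 442 152 0
```

```text
8.65 [474.6 141.2 229.8] yaw -8.2 86.61225565913236 [-7.7  0.2 -2.2]
cam [546. 132. 366.]
0.89 [40.3, 352.8] [[618.  97.  20.]] ([np.float64(625.1), np.float64(98.6), np.float64(-8.1)], np.float64(0.028502375132301805))
0.7 [47.2, 517.5] [[594. -37.  20.]] ([np.float64(623.0), np.float64(98.0), np.float64(-28.6)], np.float64(1.0))
cam [552. 130. 367.]
0.56 [259.5, 316.2] [[443. 153.  20.]] ([np.float64(443.4), np.float64(153.2), np.float64(-3.6)], np.float64(0.06584518854051735))
```

View pics/w3.png

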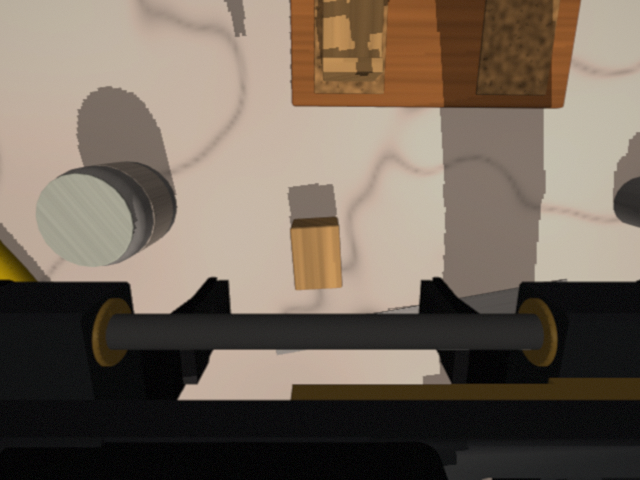

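Notched block stands on the left pad at (352,40); the plain block is at (316,259). I'll move over the plain block.

Request:
{"op": "apply_moves", "data": {
  "targets": [
    [[0, 0, 3], [-0.02, 0.008, -0.02], 1],
    [[0, 0, 5], [-0.04, 0.014, -0.06], 1],
    [[0, 0, 5], [-0.04, 0.014, -0.1], 1],
    [[0, 0, 5], [-0.04, 0.014, -0.13], 1],
    [[0, 0, 5], [-0.04, 0.014, -0.13], 1]
  ]
}}

```text
t: 9.35
eef_pos: [441.4, 151.1, 95.9]
eef_rot: [0.001, 0.999, -0.032, -0.004]
wrist_force: [-1.0, -0.4, 0.5]
width: 87.3
```

```bash
python3 st.py; python3 st.py
```

```text
9.4 [442.9 152.   98. ] yaw -3.6 87.09462629945044 [0.6 0.5 0. ]
9.45 [444.1 152.6  99.5] yaw -3.6 87.2989636028091 [ 0.4 -0.2  0.2]
```

Request:
{"op": "apply_moves", "data": {
  "targets": [
    [[0, 0, 0], [0, 0, -0.035], 1],
    [[0, 0, 0], [0, 0, -0.06], 1],
    [[0, 0, 0], [0, 0, -0.069], 0.8],
    [[0, 0, 0], [0, 0, -0.069], 0.5],
    [[0, 0, 0], [0, 0, -0.069], 0.3]
  ]
}}

```text
t: 9.95
eef_pos: [444.4, 153.1, 32.0]
eef_rot: [-0.001, 1.0, -0.031, 0.001]
wrist_force: [0.1, 0.5, 0.5]
width: 70.4
```

Request:
{"op": "apply_moves", "data": {
  "targets": [
    [[0, 0, 0], [0, 0, 0], 0.1],
    [[0, 0, 0], [0, 0, 0], 0.1],
    [[0, 0, 0], [0, 0, 0], 0.1],
    [[0, 0, 0], [0, 0, 0], 0.1],
    [[0, 0, 0], [0, 0, 0], 0.1]
  ]
}}

```text
t: 10.45
eef_pos: [443.4, 152.7, 31.1]
eef_rot: [-0.0, 1.0, -0.031, 0.0]
wrist_force: [0.1, -0.6, 5.8]
width: 43.9
```

```bash
python3 st.py
```

```text
10.5 [443.4 152.7  31.1] yaw -3.6 43.560604301384025 [-1.1 -0.4  6.3]
```

Request:
{"op": "apply_moves", "data": {
  "targets": [
    [[0, 0, 0], [0, 0, 0.02], 0.1],
    [[0, 0, 0], [0, 0, 0.06], 0.1],
    [[0, 0, -2], [0.01, -0.02, 0.1], 0.1],
    [[0, 0, -4], [0.03, -0.05, 0.12], 0.1],
    [[0, 0, -5], [0.055, -0.085, 0.12], 0.1]
  ]
}}

```text
t: 11.0
eef_pos: [499.9, 68.2, 154.0]
eef_rot: [-0.001, 0.997, -0.074, 0.003]
wrist_force: [2.0, 0.9, -0.6]
width: 43.5
```

Request:
{"op": "apply_moves", "data": {
  "targets": [
    [[0, 0, 0], [0.03, -0.035, 0], 0.1],
    [[0, 0, 0], [0.06, -0.07, 0], 0.1],
    [[0, 0, 0], [0.085, -0.095, 0], 0.1],
    [[0, 0, 0], [0.104, -0.108, -0.02], 0.1],
    [[0, 0, 0], [0.104, -0.108, -0.04], 0.1]
  ]
}}

```text
t: 11.5
eef_pos: [604.7, -44.2, 110.0]
eef_rot: [0.001, 0.997, -0.077, 0.002]
wrist_force: [-0.6, 0.6, -0.7]
width: 44.1
```

```bash
python3 st.py; python3 b.py w4 | grep wrist; python3 st.py
```

```text
11.55 [600.5 -42.4 106. ] yaw -8.7 43.94488740373012 [-1.1  0.7 -3.3]
pads wrist ([np.float64(607.8), np.float64(27.8), np.float64(-4.6)], np.float64(0.8624799113226443)) all wrist ([np.float64(612.7), np.float64(29.1), np.float64(-8.6)], np.float64(0.6141719206992662))
11.95 [602.4 -40.  111.7] yaw -8.5 44.18261324673818 [ 0.1 -0.1 -0. ]
```

View pics/w4o.png

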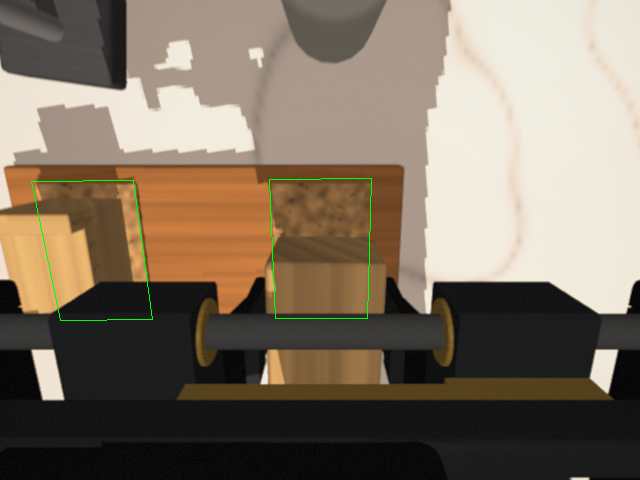

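Pad outlines match and the bottle and gauge are clear of the block. Descending.

Request:
{"op": "apply_moves", "data": {
  "targets": [
    [[0, 0, 0], [0, 0, -0.02], 0.1],
    [[0, 0, 0], [0, 0, -0.04], 0.1],
    [[0, 0, 0], [0, 0, -0.055], 0.1],
    [[0, 0, 0], [0, 0, -0.06], 0.1],
    [[0, 0, 0], [0, 0, -0.06], 0.1]
  ]
}}

```text
t: 12.45
eef_pos: [601.7, -40.3, 50.2]
eef_rot: [0.0, 0.997, -0.075, -0.0]
wrist_force: [-0.2, 0.0, -0.4]
width: 43.5
```

```bash
python3 st.py; python3 st.py
```

```text
12.5 [602.3 -40.3  50.9] yaw -8.6 43.95790754965865 [ 0.7 -0.4 -1. ]
12.55 [602.6 -40.3  51.3] yaw -8.6 43.497327365423516 [-0.6 -0.3 -0.9]
```

Request:
{"op": "apply_moves", "data": {
  "targets": [
    [[0, 0, 0], [0, 0, -0.002], 0.1],
    [[0, 0, 0], [0, 0, -0.0035], 0.1],
    [[0, 0, 0], [0, 0, -0.0045], 0.1],
    [[0, 0, 0], [0, 0, -0.005], 0.1],
    [[0, 0, 0], [0, 0, -0.005], 0.1]
  ]
}}

```text
t: 13.05
eef_pos: [602.4, -40.5, 47.2]
eef_rot: [0.0, 0.997, -0.075, 0.0]
wrist_force: [-3.3, 0.2, 7.8]
width: 44.0
```

Contact. Release, lift, and head over for the handle.

Request:
{"op": "apply_moves", "data": {
  "targets": [
    [[0, 0, 0], [0, 0, 0.0005], 0.55],
    [[0, 0, 0], [0, 0, 0.0005], 0.65],
    [[0, 0, 0], [0, 0, 0.001], 0.75],
    [[0, 0, 0], [0, 0, 0.02], 0.8],
    [[0, 0, 0], [0, 0, 0.06], 0.8]
  ]
}}

```text
t: 13.55
eef_pos: [599.4, -40.5, 103.0]
eef_rot: [0.0, 0.997, -0.075, -0.004]
wrist_force: [0.4, -0.1, -0.0]
width: 67.6
```

Request:
{"op": "apply_moves", "data": {
  "targets": [
    [[0, 0, 0], [0, 0, 0.05], 1],
    [[0, 0, 0], [-0.025, 0.015, 0.09], 1],
    [[0, 0, 0], [-0.06, 0.03, 0.12], 1],
    [[0, 0, 0], [-0.08, 0.06, 0.15], 1],
    [[0, 0, 0], [-0.08, 0.06, 0.15], 1]
  ]
}}

```text
t: 14.05
eef_pos: [521.8, 24.6, 260.2]
eef_rot: [-0.001, 0.997, -0.071, 0.004]
wrist_force: [0.8, 0.2, 0.5]
width: 86.9
```

```bash
python3 st.py
cat > chk.py <<'E'
from h import *
import sys
S["all"]=S["board"]+S["pads"]
p=cams.get_image("wrist"); save(p,sys.argv[1])
for q,n in(("notched_block",(623,98)),("plain_block",(602,-40))):
    for o in cams.outline_of(q,p)[:2]: 
        if o["conf"]>.4: print(q,round(o["conf"],2),o["centre"],fit([(p,o["region"],None)],q,[(*n,-.15),(*n,-.05)],16))
for o in cams.outline_of("board",p)[:1]:
  m=o["region"]
  for q,k in(("pad_a",2),("notched_block",1),("plain_block",1)):
    for a in cams.outline_of(q,p)[:k]: m=m|a["region"]
  # ignore raised blocks: dilated
  ig=np.zeros_like(m)
  for q in("notched_block","plain_block"):
    for a in cams.outline_of(q,p)[:1]: ig|=cv2.dilate(a["region"].astype(np.uint8),np.ones((5,5)))>0
  print("board",fit([(p,m,ig)],"all",[(614,29,-.15)]))
E
python3 chk.py w5
```

```text
14.1 [522.2  21.9 258.1] yaw -8.3 86.54748303656774 [ 0.6 -0.1 -0.7]
notched_block 0.62 [118.3, 220.9] ([np.float64(623.5), np.float64(98.4), np.float64(-8.1)], np.float64(0.046220324683076686))
plain_block 0.55 [120.7, 383.8] ([np.float64(601.5), np.float64(-39.5), np.float64(-9.8)], np.float64(0.06964425543776265))
board ([np.float64(612.7), np.float64(29.4), np.float64(-8.8)], np.float64(0.05190464684720164))
```

View pics/w5.png

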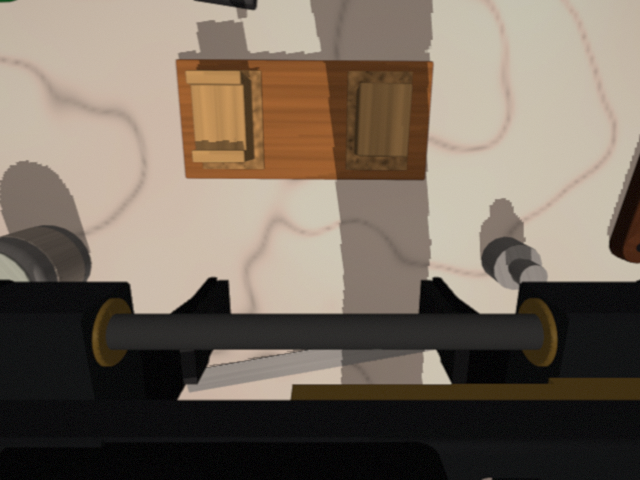

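Both blocks are within about 1 mm of their pad centres, at (221,118) and (384,120). Now the handle.

Request:
{"op": "apply_moves", "data": {
  "targets": [
    [[0, 0, -2], [0.005, -0.045, 0], 1],
    [[0, 0, -4], [0.01, -0.09, 0], 1],
    [[0, 0, -6], [0.01, -0.135, 0], 1],
    [[0, 0, -8], [0.005, -0.18, 0], 1],
    [[0, 0, -8.5], [0.0, -0.225, 0], 1]
  ]
}}

```text
t: 15.05
eef_pos: [521.7, -207.4, 255.2]
eef_rot: [-0.0, 0.989, -0.149, -0.0]
wrist_force: [0.9, 0.3, 0.2]
width: 86.6
```

Request:
{"op": "apply_moves", "data": {
  "targets": [
    [[0, 0, 0], [0, -0.04, 0], 1],
    [[0, 0, 0], [-0.003, -0.08, 0], 1],
    [[0, 0, 0], [-0.005, -0.112, -0.02], 1],
    [[0, 0, 0], [-0.005, -0.112, -0.02], 1],
    [[0, 0, 0], [-0.005, -0.112, -0.02], 1]
  ]
}}

```text
t: 15.55
eef_pos: [516.4, -317.9, 234.4]
eef_rot: [-0.001, 0.989, -0.149, -0.001]
wrist_force: [0.5, 1.1, 0.5]
width: 87.4
```

```bash
python3 st.py; python3 w.py w6 handle 520 -314 0; python3 w.py w6 weight 443 -160 0;python3 st.py
```

```text
15.6 [ 517.3 -316.6  235.1] yaw -17.0 87.19756015721066 [ 0.6 -0.1 -0.6]
cam [ 586. -337.  372.]
0.6 [198.8, 324.9] [[ 534. -321.   20.]] ([np.float64(521.4), np.float64(-313.8), np.float64(-16.8)], np.float64(0.048734509947710114))
cam [ 587. -336.  373.]
0.29 [201.8, 323.7] [[ 532. -319.   20.]] ([np.float64(443.0), np.float64(-160.0), np.float64(0.0)], np.float64(1.0))
15.85 [ 517.6 -316.3  236.2] yaw -17.0 87.04008019400032 [-0.3 -0.   1.4]
```

View pics/w6.png

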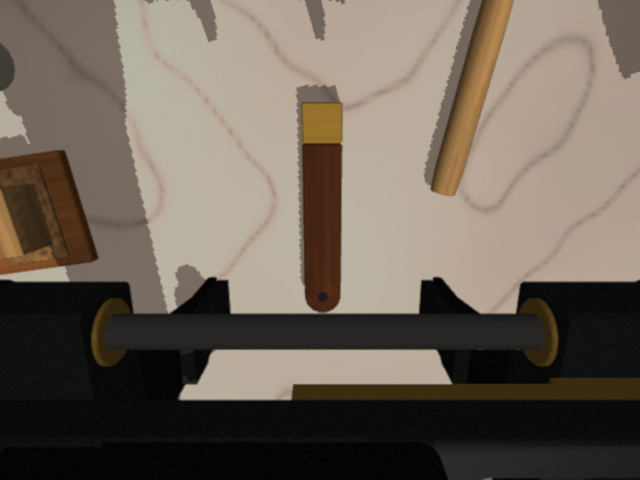

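The handle is brass end away at (322,122), aligned with the tool. Descend and grip.

Request:
{"op": "apply_moves", "data": {
  "targets": [
    [[0, 0, 0], [0.0035, 0.0025, -0.05], 1],
    [[0, 0, 0], [0.0035, 0.0025, -0.1], 1],
    [[0, 0, 0], [0.0035, 0.0025, -0.15], 1],
    [[0, 0, 0], [0.0035, 0.0025, -0.185], 1],
    [[0, 0, 0], [0.0035, 0.0025, -0.185], 1]
  ]
}}

```text
t: 16.35
eef_pos: [517.3, -312.5, 45.9]
eef_rot: [-0.002, 0.989, -0.148, -0.005]
wrist_force: [-0.7, 0.5, 0.0]
width: 87.1
```

```bash
python3 st.py; python3 st.py
```

```text
16.4 [ 519.5 -313.7   49.1] yaw -17.0 87.07763933651103 [0.3 0.3 0.5]
16.45 [ 521.3 -314.7   51.3] yaw -17.0 87.08650203781153 [0.1 0.4 0.7]
```

Request:
{"op": "apply_moves", "data": {
  "targets": [
    [[0, 0, 0], [0, 0.001, -0.012], 0.8],
    [[0, 0, 0], [0, 0.001, -0.02], 0.6],
    [[0, 0, 0], [0, 0.001, -0.022], 0.4],
    [[0, 0, 0], [0, 0.001, -0.022], 0.2],
    [[0, 0, 0], [0, 0.001, -0.022], 0.1]
  ]
}}

```text
t: 16.95
eef_pos: [520.8, -314.1, 29.0]
eef_rot: [0.0, 0.989, -0.148, 0.0]
wrist_force: [0.1, 0.9, 0.6]
width: 54.8
```

Request:
{"op": "apply_moves", "data": {
  "targets": [
    [[0, 0, 0], [0, 0, 0], 0.1],
    [[0, 0, 0], [0, 0, 0], 0.1],
    [[0, 0, 0], [0, 0, 0], 0.1],
    [[0, 0, 0], [0, 0, 0], 0.1],
    [[0, 0, 0], [0, 0, 0], 0.1]
  ]
}}

```text
t: 17.45
eef_pos: [520.6, -314.0, 28.9]
eef_rot: [0.0, 0.989, -0.148, 0.0]
wrist_force: [-0.5, 0.1, 2.4]
width: 35.7
```

```bash
python3 st.py
```

```text
17.5 [ 520.6 -314.1   28.8] yaw -17.1 35.599219580991296 [ 0.1 -0.   2.7]
```

Request:
{"op": "apply_moves", "data": {
  "targets": [
    [[0, 0, 0], [0, 0, 0.015], 0.1],
    [[0, 0, 0], [0, 0, 0.05], 0.1],
    [[0, 0, 7], [0, 0.02, 0.09], 0.1],
    [[0, 0, 15], [0, 0.05, 0.13], 0.1],
    [[0, 0, 23], [0, 0.085, 0.16], 0.1]
  ]
}}

```text
t: 18.0
eef_pos: [520.8, -229.2, 191.8]
eef_rot: [0.001, 0.999, 0.053, 0.001]
wrist_force: [0.5, 0.7, -1.8]
width: 35.6
```

Request:
{"op": "apply_moves", "data": {
  "targets": [
    [[0, 0, 8], [0, 0.04, 0.01], 0.1],
    [[0, 0, 16], [0, 0.08, 0.01], 0.1],
    [[0, 0, 24], [0, 0.12, 0.01], 0.1],
    [[0, 0, 32], [0, 0.155, 0.01], 0.1],
    [[0, 0, 40], [0, 0.185, 0.01], 0.1]
  ]
}}

```text
t: 18.5
eef_pos: [520.0, -41.7, 199.5]
eef_rot: [0.0, 0.919, 0.394, 0.0]
wrist_force: [-0.1, -0.5, -1.2]
width: 35.8
```

Request:
{"op": "apply_moves", "data": {
  "targets": [
    [[0, 0, 8], [0.01, 0.02, 0], 0.1],
    [[0, 0, 16], [0.02, 0.04, 0], 0.1],
    [[0, 0, 24], [0.03, 0.055, 0], 0.1],
    [[0, 0, 32], [0.04, 0.065, 0], 0.1],
    [[0, 0, 35.5], [0.05, 0.07, 0], 0.1]
  ]
}}

```text
t: 19.0
eef_pos: [570.4, 27.4, 199.2]
eef_rot: [0.0, 0.756, 0.654, 0.0]
wrist_force: [0.3, -0.0, -1.7]
width: 35.7
```

```bash
python3 st.py;python3 st.py
```

```text
19.05 [572.1  27.8 199.3] yaw 81.8 35.90842319506749 [ 2.4  0.9 -0. ]
19.1 [571.2  27.  199.1] yaw 81.5 35.660956103973255 [-0.1  0.3 -1.1]
```

Run:
```python
from h import *
s=env.state(); print(s["eef_pos"]); z=s["eef_pos"][2]-28.8
for n in("scene","side","wrist"):
    p=cams.get_image(n); save(p,"h_"+n)
    for o in cams.outline_of("handle",p)[:1]: print(n,round(o["conf"],2),fit([(p,o["region"],None)],"handle",[(571,27,1.42)],z))
```

```text
[571.19516185  26.95102742 199.10217237]
scene 0.9 ([np.float64(571.4), np.float64(27.5), np.float64(80.8)], np.float64(0.23384658015316817))
side 0.96 ([np.float64(570.2), np.float64(24.6), np.float64(82.8)], np.float64(0.32590678170093623))
wrist 0.8 ([np.float64(569.9), np.float64(25.2), np.float64(81.3)], np.float64(0.3080309204811178))
```

View pics/h_side.png

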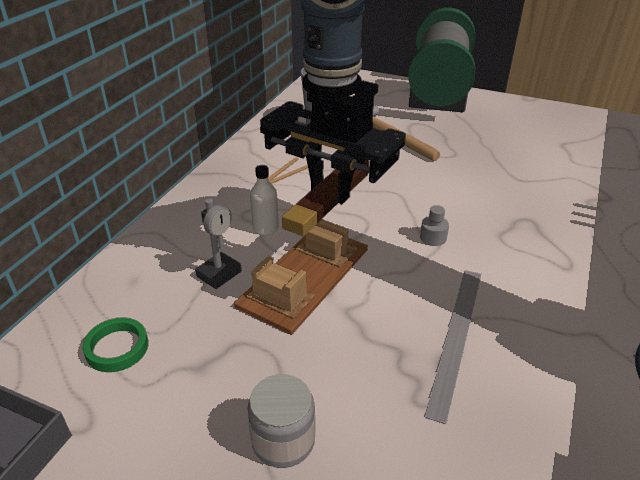

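The side view shows the handle in hand with its brass end at (298,222) towards the notched block. Move over the blocks and go down.

Request:
{"op": "apply_moves", "data": {
  "targets": [
    [[0, 0, 0], [0.02, 0.002, -0.01], 0.1],
    [[0, 0, 0], [0.0415, 0.003, -0.03], 0.1],
    [[0, 0, 0], [0.0415, 0.003, -0.06], 0.1],
    [[0, 0, 0], [0.0415, 0.003, -0.085], 0.1],
    [[0, 0, 0], [0.0415, 0.003, -0.1], 0.1]
  ]
}}

```text
t: 19.9
eef_pos: [610.7, 28.4, 96.5]
eef_rot: [-0.001, 0.758, 0.652, -0.001]
wrist_force: [0.1, -0.0, -1.0]
width: 35.7
```

```bash
python3 st.py;python3 st.py
```

```text
19.95 [609.8  28.2  94.8] yaw 81.4 35.88260254816119 [-0.6 -0.5 -3. ]
20.0 [610.4  28.5  96.5] yaw 81.4 35.64355143116246 [ 0.3  0.1 -2.1]
```

Request:
{"op": "apply_moves", "data": {
  "targets": [
    [[0, 0, 0], [0, 0, -0.005], 0.1],
    [[0, 0, 0], [0, 0, -0.01], 0.1],
    [[0, 0, 0], [0, 0, -0.012], 0.1],
    [[0, 0, 0], [0, 0, -0.012], 0.1],
    [[0, 0, 0], [0, 0, -0.012], 0.1]
  ]
}}

```text
t: 20.5
eef_pos: [612.2, 29.1, 87.0]
eef_rot: [0.0, 0.758, 0.652, 0.0]
wrist_force: [-0.3, -0.7, -1.2]
width: 35.9
```

Request:
{"op": "apply_moves", "data": {
  "targets": [
    [[0, 0, 0], [0.0003, 0.0003, -0.0012], 0.1],
    [[0, 0, 0], [0.0003, 0.0003, -0.002], 0.1],
    [[0, 0, 0], [0.0003, 0.0003, -0.0028], 0.1],
    [[0, 0, 0], [0.0003, 0.0003, -0.0028], 0.1]
  ]
}}

```text
t: 20.9
eef_pos: [612.5, 29.4, 84.8]
eef_rot: [0.0, 0.758, 0.652, 0.0]
wrist_force: [-1.9, -0.1, 4.9]
width: 35.5
```

Request:
{"op": "apply_moves", "data": {
  "targets": [
    [[0, 0, 0], [0, 0, 0], 0.5],
    [[0, 0, 0], [0, 0, 0], 0.6],
    [[0, 0, 0], [0, 0, 0.0], 0.7],
    [[0, 0, 0], [0, 0, 0.015], 0.7],
    [[0, 0, 0], [0, 0, 0.05], 0.7]
  ]
}}

```text
t: 21.4
eef_pos: [610.3, 28.9, 132.2]
eef_rot: [-0.002, 0.758, 0.652, -0.002]
wrist_force: [1.3, 0.2, -0.2]
width: 59.9
```

Request:
{"op": "apply_moves", "data": {
  "targets": [
    [[0, 0, 0], [0, 0, 0.05], 0.8],
    [[0, 0, 0], [-0.03, -0.02, 0.085], 1],
    [[0, 0, 0], [-0.06, -0.05, 0.11], 1],
    [[0, 0, 0], [-0.09, -0.085, 0.12], 1],
    [[0, 0, 0], [-0.12, -0.12, 0.12], 1]
  ]
}}

```text
t: 21.9
eef_pos: [492.4, -91.2, 256.7]
eef_rot: [0.002, 0.757, 0.653, 0.001]
wrist_force: [0.1, -0.8, 0.1]
width: 86.2
```

Request:
{"op": "apply_moves", "data": {
  "targets": [
    [[0, 0, 0], [-0.02, -0.03, 0], 1],
    [[0, 0, 0], [-0.045, -0.06, 0], 1],
    [[0, 0, 0], [-0.05, -0.07, 0], 1],
    [[0, 0, 0], [-0.05, -0.07, 0], 1],
    [[0, 0, 0], [-0.05, -0.07, 0], 1]
  ]
}}

```text
t: 22.4
eef_pos: [443.3, -159.4, 254.5]
eef_rot: [0.0, 0.757, 0.653, 0.001]
wrist_force: [0.4, 0.5, 0.2]
width: 86.8
```

```bash
python3 st.py
python3 - <<'E'
from h import *
P={n:cams.get_image(n) for n in("scene","side","wrist")}
for n,p in P.items():
    save(p,"x_"+n)
    for q,g,z in(("handle",(612,29,1.42),56),("weight",(443,-161,0),0)):
        for o in cams.outline_of(q,p)[:1]: print(n,q,round(o["conf"],2),o["centre"],fit([(p,o["region"],None)],q,[g],z))
E
python3 st.py
```

```text
22.45 [ 443.5 -159.   254.3] yaw 81.6 87.31799372446253 [ 0.6 -0.1 -0.1]
scene handle 0.66 [229.2, 321.3] ([np.float64(612.8), np.float64(30.8), np.float64(83.0)], np.float64(0.15542237668627745))
scene weight 0.8 [214.3, 202.6] ([np.float64(441.9), np.float64(-160.5), np.float64(5.2)], np.float64(0.13663197702111696))
side handle 0.74 [252.5, 300.0] ([np.float64(613.3), np.float64(28.7), np.float64(82.7)], np.float64(0.08500659862810267))
side weight 0.72 [226.9, 435.9] ([np.float64(443.3), np.float64(-163.5), np.float64(2.4)], np.float64(0.12974191511217525))
wrist handle 0.89 [39.2, 506.4] ([np.float64(613.8), np.float64(30.7), np.float64(81.3)], np.float64(0.04769990762175602))
wrist weight 0.76 [217.5, 321.0] ([np.float64(443.7), np.float64(-160.1), np.float64(3.1)], np.float64(0.04695125804933875))
22.95 [ 442.4 -160.5  253.7] yaw 81.5 86.98382091955439 [-0.3  0.2 -0.2]
```

View pics/x_side.png

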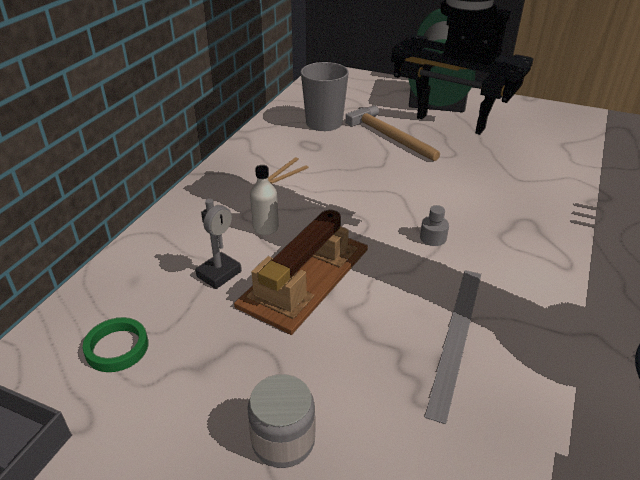

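View pics/x_wrist.png

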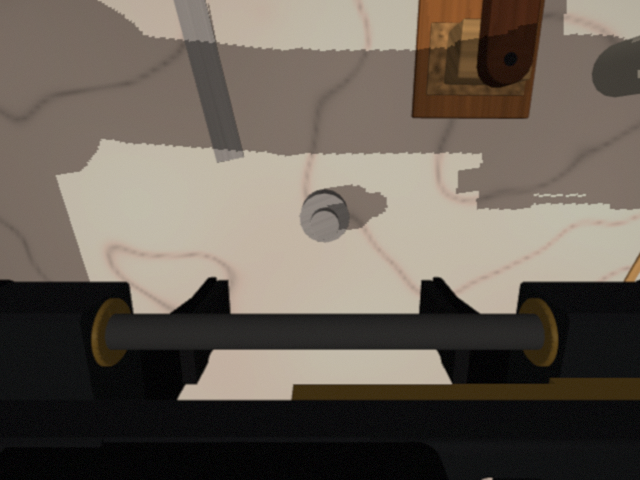

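The handle lies across the blocks with the brass in the notch (side view, 280,272). The weight is at (324,217) in the wrist view, so I'll pick it up by its puck.

Request:
{"op": "apply_moves", "data": {
  "targets": [
    [[0, 0, 0], [0.001, 0, -0.05], 1],
    [[0, 0, 0], [0.001, 0, -0.1], 1],
    [[0, 0, 0], [0.001, 0, -0.14], 1],
    [[0, 0, 0], [0.001, 0, -0.155], 1],
    [[0, 0, 0], [0.001, 0, -0.155], 1]
  ]
}}

```text
t: 23.45
eef_pos: [441.6, -160.1, 96.5]
eef_rot: [-0.003, 0.758, 0.652, -0.001]
wrist_force: [-0.6, 0.2, 0.7]
width: 87.0
```

```bash
python3 st.py;python3 st.py
```

```text
23.5 [ 443.  -160.3   98.1] yaw 81.4 87.30386088724758 [-0.   0.4  0.3]
23.55 [ 443.9 -160.6   99.2] yaw 81.4 86.57597669614137 [0.1 0.1 1.6]
```

Request:
{"op": "apply_moves", "data": {
  "targets": [
    [[0, 0, 0], [0, 0, -0.03], 1],
    [[0, 0, 0], [0, 0, -0.055], 1],
    [[0, 0, 0], [0, 0, -0.068], 1],
    [[0, 0, 0], [0, 0, -0.069], 0.7],
    [[0, 0, 0], [0, 0, -0.069], 0.4]
  ]
}}

```text
t: 24.05
eef_pos: [444.2, -160.8, 30.7]
eef_rot: [0.001, 0.758, 0.652, 0.0]
wrist_force: [-0.2, 0.4, 0.1]
width: 77.8
```

Request:
{"op": "apply_moves", "data": {
  "targets": [
    [[0, 0, 0], [0, 0, 0], 0.3],
    [[0, 0, 0], [0, 0, 0], 0.2],
    [[0, 0, 0], [0, 0, 0], 0.2],
    [[0, 0, 0], [0, 0, 0], 0.2],
    [[0, 0, 0], [0, 0, 0], 0.2]
  ]
}}

```text
t: 24.55
eef_pos: [443.3, -160.8, 30.1]
eef_rot: [0.0, 0.758, 0.652, -0.0]
wrist_force: [-0.9, 0.3, 4.2]
width: 46.6
```

```bash
python3 st.py
```

```text
24.6 [ 443.3 -160.7   30.1] yaw 81.4 46.308312348418454 [-1.5  0.   5.2]
```

Request:
{"op": "apply_moves", "data": {
  "targets": [
    [[0, 0, 0], [0, 0, 0.01], 0.2],
    [[0, 0, 0], [0, 0, 0.03], 0.2],
    [[0, 0, 0], [0, 0, 0.06], 0.2],
    [[0, 0, 0], [0.01, 0.01, 0.095], 0.2],
    [[0, 0, 0], [0.03, 0.03, 0.13], 0.2]
  ]
}}

```text
t: 25.1
eef_pos: [470.4, -132.0, 159.8]
eef_rot: [-0.002, 0.759, 0.651, -0.002]
wrist_force: [1.7, -0.7, -6.2]
width: 46.5
```

Request:
{"op": "apply_moves", "data": {
  "targets": [
    [[0, 0, 0], [0.025, 0.03, 0.02], 0.2],
    [[0, 0, 0], [0.055, 0.065, 0.03], 0.2],
    [[0, 0, 0], [0.075, 0.09, 0.03], 0.2],
    [[0, 0, 0], [0.085, 0.1, 0.03], 0.2],
    [[0, 0, 0], [0.09, 0.105, 0.03], 0.2]
  ]
}}

```text
t: 25.6
eef_pos: [562.8, -24.3, 188.9]
eef_rot: [-0.001, 0.757, 0.653, -0.001]
wrist_force: [0.3, -0.2, -7.2]
width: 45.9
```

```bash
python3 st.py; python3 st.py
python3 - <<'E'
from h import *
p=cams.get_image("wrist"); e=env.state()["eef_pos"]; print(e)
im=p["img"].copy()
for P in (cyl(24,34,34.1),cyl(13,64,64.1),cyl(24,0,.1)): cv2.polylines(im,[cv2.convexHull(proj(p,place(P,e[0],e[1],0,e[2]-30.1)).astype(np.int32))],True,(0,255,0))
cv2.imwrite("pics/x2.png",im[:,:,::-1])
E
```

```text
25.65 [563.2 -24.5 188.9] yaw 81.5 46.04575966430519 [ 1.3  0.8 -6. ]
25.7 [562.5 -25.8 188.8] yaw 81.5 46.36145506717512 [ 0.4 -0.1 -5.7]
[562.10233948 -26.78885299 188.82215093]
```

View pics/x2.png

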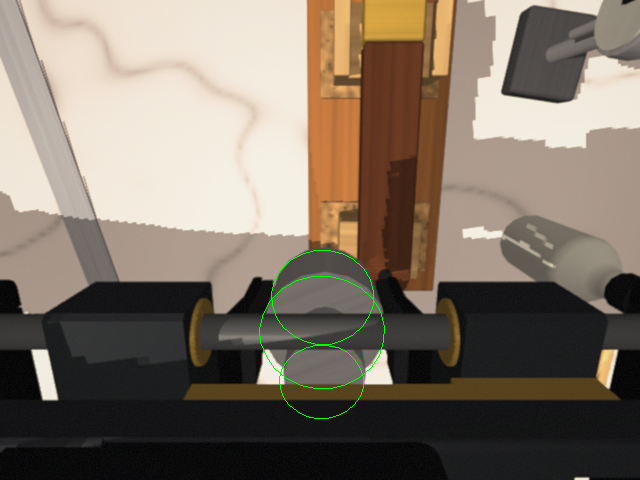

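Overlay agrees: the weight is upright and centred on the TCP (322,330). Moving over the handle's middle.

Request:
{"op": "apply_moves", "data": {
  "targets": [
    [[0, 0, 0], [0.02, 0.025, 0], 0.2],
    [[0, 0, 0], [0.04, 0.045, -0.005], 0.2],
    [[0, 0, 0], [0.05, 0.056, -0.02], 0.2],
    [[0, 0, 0], [0.05, 0.056, -0.045], 0.2],
    [[0, 0, 0], [0.05, 0.056, -0.06], 0.2]
  ]
}}

```text
t: 26.25
eef_pos: [611.5, 28.2, 127.4]
eef_rot: [-0.001, 0.758, 0.652, -0.002]
wrist_force: [-1.9, -0.7, -6.3]
width: 46.2
```

Request:
{"op": "apply_moves", "data": {
  "targets": [
    [[0, 0, 0], [0, 0, 0], 0.2],
    [[0, 0, 0], [0, 0, 0], 0.2]
  ]
}}

```text
t: 26.45
eef_pos: [613.0, 28.9, 129.8]
eef_rot: [0.0, 0.759, 0.652, -0.0]
wrist_force: [-0.1, -0.1, -5.6]
width: 46.1
```

```bash
python3 st.py; python3 st.py
```

```text
26.5 [613.7  29.5 130.6] yaw 81.4 46.21380083810537 [ 0.1  0.5 -6.1]
26.55 [614.   29.8 131. ] yaw 81.4 46.11988044212882 [ 0.6 -0.1 -6.5]
```

Request:
{"op": "apply_moves", "data": {
  "targets": [
    [[0, 0, 0], [-0.001, 0, -0.007], 0.2],
    [[0, 0, 0], [-0.001, 0, -0.014], 0.2],
    [[0, 0, 0], [-0.001, 0, -0.019], 0.2],
    [[0, 0, 0], [-0.001, 0, -0.02], 0.2],
    [[0, 0, 0], [-0.001, 0, -0.02], 0.2]
  ]
}}

```text
t: 27.05
eef_pos: [612.1, 30.4, 109.4]
eef_rot: [-0.0, 0.758, 0.652, -0.0]
wrist_force: [0.9, 0.3, -5.4]
width: 46.5
```

```bash
python3 st.py; python3 st.py
```

```text
27.1 [612.3  30.5 109.7] yaw 81.4 46.40530836527982 [-0.3 -0.3 -6. ]
27.15 [612.5  30.5 109.9] yaw 81.4 46.103698686256884 [ 0.4 -0.2 -5.7]
```

Request:
{"op": "apply_moves", "data": {
  "targets": [
    [[0, 0, 0], [0, -0.0005, -0.001], 0.2],
    [[0, 0, 0], [0, -0.0005, -0.0018], 0.2],
    [[0, 0, 0], [0, -0.0005, -0.0024], 0.2],
    [[0, 0, 0], [0, -0.0005, -0.0024], 0.2],
    [[0, 0, 0], [0, -0.0005, -0.0024], 0.2]
  ]
}}

```text
t: 27.65
eef_pos: [612.5, 29.8, 108.2]
eef_rot: [0.0, 0.758, 0.652, 0.0]
wrist_force: [-3.0, -1.4, 2.8]
width: 46.2
```

Contact. Releasing and lifting straight up.

Request:
{"op": "apply_moves", "data": {
  "targets": [
    [[0, 0, 0], [0, 0, 0.0005], 0.6],
    [[0, 0, 0], [0, 0, 0.0005], 0.7],
    [[0, 0, 0], [0, 0, 0.0005], 0.8],
    [[0, 0, 0], [0, 0, 0.0005], 0.8],
    [[0, 0, 0], [0, 0, 0.02], 0.8]
  ]
}}

```text
t: 28.15
eef_pos: [610.7, 29.5, 125.2]
eef_rot: [-0.002, 0.758, 0.652, -0.002]
wrist_force: [-0.7, -0.6, -1.1]
width: 68.2
```

Request:
{"op": "apply_moves", "data": {
  "targets": [
    [[0, 0, 0], [0, 0, 0.03], 0.8],
    [[0, 0, 0], [0, 0, 0.07], 0.8],
    [[0, 0, 0], [-0.02, 0, 0.11], 0.8],
    [[0, 0, 0], [-0.06, 0, 0.13], 1],
    [[0, 0, 0], [-0.1, -0.02, 0.13], 1]
  ]
}}

```text
t: 28.65
eef_pos: [513.4, 13.5, 260.8]
eef_rot: [0.002, 0.756, 0.654, 0.004]
wrist_force: [0.2, -0.9, 0.3]
width: 78.7
```

Request:
{"op": "apply_moves", "data": {
  "targets": [
    [[0, 0, 0], [-0.02, -0.04, 0.0], 1],
    [[0, 0, 0], [-0.04, -0.08, 0.0], 1],
    [[0, 0, 0], [-0.05, -0.12, 0.0], 1],
    [[0, 0, 0], [-0.05, -0.14, 0.0], 1],
    [[0, 0, 0], [-0.05, -0.14, 0.0], 1]
  ]
}}

```text
t: 29.15
eef_pos: [461.8, -133.6, 257.4]
eef_rot: [0.001, 0.76, 0.65, -0.0]
wrist_force: [0.6, 0.4, -0.6]
width: 87.0
```

```bash
python3 st.py
python3 - <<'E'
from h import *
for n in("scene","side"):
    p=cams.get_image(n); save(p,"z_"+n)
    for q,g,z in(("handle",(612,29,1.42),56),("weight",(612,29,0),78),("notched_block",(623,98,-.15),16),("plain_block",(602,-40,-.15),16),("tin",(510,320,0),0)):
        for o in cams.outline_of(q,p)[:1]: print(n,q,round(o["conf"],2),o["centre"],fit([(p,o["region"],None)],q,[g],z))
a=cv2.imread("pics/z_scene.png")[140:340,180:480]; b=cv2.imread("pics/z_side.png")[140:340,180:480]
cv2.imwrite("pics/z.png",cv2.resize(np.vstack([a,b]),None,fx=1.5,fy=1.5))
E
```

```text
29.2 [ 462.2 -131.1  257.4] yaw 81.3 87.36918149850365 [ 0.2  1.  -0.5]
scene handle 0.64 [231.0, 313.6] ([np.float64(611.3), np.float64(30.3), np.float64(85.0)], np.float64(0.2907932288320132))
scene weight 0.71 [211.7, 321.8] ([np.float64(612.4), np.float64(30.4), np.float64(1.8)], np.float64(0.06161608611152625))
scene notched_block 0.78 [250.6, 362.4] ([np.float64(623.8), np.float64(99.4), np.float64(-24.3)], np.float64(0.6190594044279856))
scene plain_block 0.89 [250.1, 283.0] ([np.float64(601.4), np.float64(-38.8), np.float64(-12.9)], np.float64(0.6780281183070237))
scene tin 0.9 [185.7, 437.2] ([np.float64(507.7), np.float64(323.0), np.float64(5.9)], np.float64(0.12495979807820701))
side handle 0.7 [257.9, 290.5] ([np.float64(613.4), np.float64(26.3), np.float64(83.0)], np.float64(0.3247883654693824))
side weight 0.63 [229.4, 302.6] ([np.float64(612.9), np.float64(26.8), np.float64(14.7)], np.float64(0.07032544136449803))
side notched_block 0.84 [287.0, 282.6] ([np.float64(623.9), np.float64(97.0), np.float64(-9.2)], np.float64(0.37484003664453025))
side tin 0.97 [421.6, 282.9] ([np.float64(511.9), np.float64(316.1), np.float64(-0.5)], np.float64(0.11061774210755904))
```

View pics/z.png

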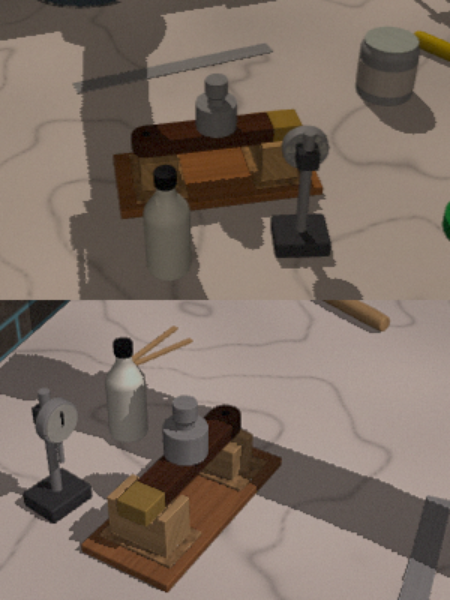

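The pictures show the weight upright at mid-handle, the brass end in the notch, and the bottle, gauge and tin undisturbed.

```bash
python3 -c "
from h import *
print(job.job_done(), env.state()['t'])"
```

```text
the job is handed in; nothing more can be done
the job is handed in; nothing more can be done
```

The job is done and handed in at about 29 s of robot time, against the 112 s limit. I placed the notched block on the gauge-side pad and the plain block on the other. I then laid the handle across them with its brass end in the notch and set the weight upright on its middle. Each piece was lowered until it made light contact, then released.

**Blocks:** after placing, both measured within about 1 mm of the pad centres and about 1° of square to the board.

**Handle:** before the weight went on, it measured about (613, 30) mm against the board centre at (612.7, 29.2) mm. It ran along the board to within about 1.5°.

**Weight:** it stands upright at about (612.5, 30) mm in the scene view.

**Surroundings:** the tin fits moved no more than about 2.5 mm between first and last looks, within measurement noise. The last picture showed the bottle and gauge standing in place. No knock showed in the wrist forces, which stayed under 8 N in every reading.

**Disagreements:**
- The side camera put the handle and weight about 3 mm lower in y than the scene camera. It showed the same offset on other objects throughout, so I treat it as calibration error.
- The last outline fits of the handle and blocks were poor because they hide one another. For those positions I relied on the earlier close-up fits and on the final picture.
- The gripper read 46 mm on the 48 mm weight, but a wrist-camera overlay showed it centred.

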